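# Weigh two battery cases against each other on a tippy torsion balance

### The job

Compare the two battery cases on the shelf's torsion balance: working it only by the upright lever with the rubber grip, bring the beam level and keep it level for 5 seconds so that the reading can be taken. Then let the beam down gently onto the same rest that it lay on at the start, and let go of the lever. Never touch the beam, its trays or the cases, and leave the other things on the shelf where they are.

Things in the scene. Friction and masses are not known exactly. Their poses are not given: they have to be found in the camera images.
- stand: Fixed stand: grey foot 160 x 300 x 14 mm, two aluminium cheeks carrying the axle 120 mm above the table, two rubber-topped posts 87 mm tall (the rests) 115 mm to each side, white dial plate with three marks on the far side. Origin: centre of the underside; x along the axle, away from the robot at yaw 0; y to the left along the level beam; z up. Place and yaw differ each run.
- axle (a point): Where the axle crosses the middle of the beam, 120 mm above the stand's origin; axes as the stand's.
- beam (a joint): Angle of the beam about the axle (stand's x), rad: 0 level, pointer straight down on the middle mark; positive: left (+y) end up; -0.22 and +0.22: lying on a rest. Starts at rest at -0.22, left end down. It is top-heavy and left alone falls to a rest; off balance with the lever held still, its deviation grows e-fold in about 0.64 s. The lever's spring turns it with 0.125 N m/rad x joint lever.
- lever (a joint): Angle of the lever relative to the beam, same axle and sense, rad, -1.3 to 1.3; 0: square to the beam. Lever and beam are joined only by a torsion spring, 0.125 N m/rad with 0.006 N m s/rad damping: free, the lever stands square to the beam. Top of the lever towards the right (-y of the stand) is positive and drives the beam's left end up. The lever's lean in the world = beam + lever angle.
- lever_grip (a point): Middle of the rubber grip: a rod 16 mm thick on the lever's top, parallel to the axle and sticking out towards the robot; free from 28 mm behind to 24 mm ahead of this point. At lever lean a it lies in the stand's frame at x = -92, y = -100 sin a, z = 120 + 100 cos a (mm). It may turn between the finger pads. The lever, balanced by a weight below, is 100 g, 16 mm wide, 60 mm in front of the beam.
- beam_mid (a point): Aluminium beam 380 mm long with a clear tray 76 mm square centred 170 mm out on each arm. Not to be touched. Origin on the axle, y along the beam to the left, z up. Beam, trays and cases together nominally: 0.90 kg, inertia 0.0201 kg m2 about the axle, gravity torque 0.174 N m x sin(beam angle) away from level, bearing damping 0.002 N m s/rad, no dry friction.
- case_left: Orange battery case 62 x 60 x 34 mm fixed in the left tray, top 53 mm above the axle when level; origin: centre of its underside. Not to be touched. Nominally 0.25 kg with the tray; the two cases differ a little in mass, which adds an unknown steady torque on the beam of up to 0.025 N m either way.
- case_right: Orange battery case of the same size and nominal mass fixed in the right tray; origin: centre of its underside. Not to be touched.
- owl: White ceramic owl, 75 mm across and 120 mm tall, loose; origin: centre of its underside. Leave it.
- jar: Glass jar with a metal twist cap, 64 mm across and 85 mm tall, loose; origin: centre of its underside. Leave it.
- tape: Roll of grey tape lying flat, 90 mm across, 24 mm high, loose; origin: centre of its underside. Leave it.
- cup: Blue mug, 76 mm across and 75 mm tall, loose; origin: centre of its underside. Leave it.

How it is judged:
On the way:
1. the beam is level, within 0.07 rad, and stays so for 4 s (value of joint beam between -0.07 and 0.07 rad), for 4 s.
At the end, for the whole second after the job is handed in: After the beam was held within 0.07 rad of level for 4 s, it lies still with its left end down on the rest where it began (beam angle below -0.19 rad), the lever is let go and stands square to the beam (within 0.1 rad), and owl, jar, tape and mug are within 15 mm of where they stood (value of joint beam below -0.19 rad and velocity of joint beam between -0.05 and 0.05 rad/s and value of joint lever between -0.1 and 0.1 rad and distance of each of owl, jar, tape, cup from where it was at the start of the episode below 0.015 m); the robot touches nothing.
It fails at once if the beam slams onto a rest or whips about (faster than 0.7 rad/s) (velocity of joint beam above 0.7 rad/s or velocity of joint beam below -0.7 rad/s).
It fails at once if the beam comes down on a rest faster than 0.35 rad/s ((value of joint beam above 0.19 rad and velocity of joint beam above 0.35 rad/s) or (value of joint beam below -0.19 rad and velocity of joint beam below -0.35 rad/s)).
It fails at once if the robot touches the beam, its trays or the cases (contact force between any of the fingers, the arm and beam_c0 above 0.5 N or contact force between any of the fingers, the arm and case_left above 0.5 N or contact force between any of the fingers, the arm and case_right above 0.5 N).
It fails at once if a bystander is knocked about (distance of any of owl, jar, tape, cup from where it was at the start of the episode above 0.03 m).
It also fails if it takes over 67 s, if anything falls off the work surface, if the arm or the gripper's body presses on something with over 40 N, if the wrist force passes 120 N, or if a joint passes its speed limit or range.

### The arm

A 7-joint arm with a two-finger parallel gripper is mounted at the origin on the work surface. World frame = base frame: x ahead of the robot, y to its left, z up, the work surface at z = 0. Lengths are in m, angles in rad, forces in N, time in s.
With the tool pointing down it reaches from about 0.425 to 0.875 m from the base axis. Payload 4.7 kg.
Tool frame: the origin (TCP) lies midway between the tips of the shut fingers; the grasp point (between the pads) lies 19 mm behind it (ctrl.grip_depth is the distance from the TCP to the grasp point, in m); z points along the fingers, y is the direction in which the jaws open and shut (so a half turn about z gives the same grasp; the last joint's range is limited). The gripper opens to 87 mm and grips with 3 to 60 N. Pads are 19 mm wide; open, the fingers measure 117 mm over their backs; the gripper's body (75 mm by 190 mm) begins 51 mm behind the grasp point.
Start: joints at [1.16, 0.321, -0.07, 1.45, 0.023, 1.371, -0.057], TCP at [0.268, -0.592, 0.183] pointing down, gripper open.
Joint ranges: [-2.86, 2.86], [-0.3, 2.09], [-1.38, 1.24], [0.06, 2.45], [-1.56, 4.7], [0.09, 2.05], [-2.69, 2.69]. Speed limits (rad/s): [2.57, 2.57, 3.14, 3.14, 3.14, 3.14, 3.14].

### API

Orientations are given as a rotation vector (axis times angle).
In Python, from bench import ctrl gives the robot as it stands. The module is installed in compiled form; this text tells all that it offers.
- The arm moves only by the shell command python3 -m inch 'ROWS' [FORCE]. ROWS is JSON, a list of rows, each a list of 5 numbers: the opening, from -1 (shut) to 1 (fully open), so that 0 is half open, then the shift along the tool's x, y, z in mm, then the turn about the tool's z in rad. In form: [[fingers, tx, ty, tz, twist], ...]. A call has 1 to 5 rows; each row shifts and turns the pose as measured when the row begins, along the tool's axes as they then stand; what a row does not reach is not made up. A row lasts 1/8 s, in which the tool goes at most 62.5 mm and 10.7 degrees, less where a joint would pass 70% of its speed; a pose out of reach is approached as far as the arm can. A call is refused whole if a number of a shift passes 62.5 or a number of a turn 0.188, either way. A call with a gripper value outside its range is refused whole. The fingers move at their own pace and stop on an object; FORCE is the grip in N (left out, the last holds). Time passes only in rows, so rows that do not move let the fingers close. It gives the time, the measured TCP pose, the force and the opening at its end, in the units of the state.
- ctrl.get_state(): the state, without advancing time (a new reading comes with each control period).
- ctrl.get_image(name): name is "side" or "top"; returns a dict with "color" (480x640x3 uint8, red, green, blue), "range_z" (480x640 float32, m along the optical axis (not along the pixel's ray), 0 where there is no reading), "K" (3x3 intrinsics, pixels), "distortion" ([k1, k2, p1, p2, k3] as OpenCV has them; the pictures are not rectified), "R" (3x3) and "t" (3): a world point X has camera coordinates R X + t. Camera axes: x right, y down, z forward; pixel columns grow to the right and rows downward; lengths in m; the calibration is good to about 2 mm. A picture is of the moment at which its call begins.
- ctrl.close_job(): hands the job in, once; it reports no verdict.
The state is a dict: "time": time; "joint_positions": joint angles; "qd": joint speeds; "joint_torque": joint torques, N m; "position": TCP position; "tool_rot": TCP orientation; "ft_force": force on the tool from outside, world axes, zero at the start; "torque": the same for the moment, N m; "grip_width": opening from 0.0 (shut) to 1.0 (fully open).
Only numpy, scipy, OpenCV 4.12 (cv2) and the standard library are available. Lean on these libraries where they do the work, as an engineer would, in place of code of your own. Each camera call takes 0.05 s, during which the arm holds its last target. There are 200 camera calls.

## Working session

There is one attempt and no reset: what is moved stays moved. The work goes in short steps, Python scripts to look and compute and a shell command to move; the robot and the scene stay as the last step left them, time stands still between calls to the robot, and variables do not carry over. Pictures are saved under pics/ and viewed, about 8 in all and at most 12, crops included, and the job is handed in when it is done.

```bash
mkdir -p pics
cat > h.py <<'E'
import numpy as np, cv2
from bench import ctrl
def save(n,f):
    im=ctrl.get_image(n); cv2.imwrite('pics/'+f,im['color'][:,:,::-1]); return im
def pts(im):
    z=im['range_z']; v,u=np.mgrid[:480,:640]
    p=cv2.undistortPoints(np.stack([u,v],-1).reshape(-1,1,2).astype(float),im['K'],np.array(im['distortion'])).reshape(480,640,2)
    c=np.dstack([p[...,0]*z,p[...,1]*z,z]); w=(c-im['t'])@im['R']; w[z==0]=np.nan; return w
E
python3 - <<'E'
from h import *
s=ctrl.get_state(); print({k:np.round(v,3) for k,v in s.items()}, ctrl.grip_depth)
for n in('top','side'):
    im=save(n,n+'0.png'); np.savez('pics/'+n+'0.npz',**im)
    print(n,np.round(-im['R'].T@im['t'],3),np.round(im['R'],2).tolist())
E
```

```text
{'time': np.float64(0.0), 'joint_positions': array([ 1.16 ,  0.322, -0.07 ,  1.452,  0.023,  1.371, -0.057]), 'qd': array([ 0.   ,  0.001, -0.   , -0.001,  0.001,  0.001, -0.001]), 'joint_torque': array([ 0.0000e+00, -4.9129e+01, -4.0400e-01, -3.1253e+01, -6.4000e-02,
        4.4000e-02,  0.0000e+00]), 'position': array([ 0.268, -0.592,  0.182]), 'tool_rot': array([-3.069e+00, -6.620e-01,  1.000e-03]), 'ft_force': array([ 0.508,  0.371, -0.364]), 'torque': array([-0.031,  0.072, -0.047]), 'grip_width': np.float64(1.002)} 0.0187
top [0.366 0.034 1.242] [[0.02, -1.0, -0.01], [-0.99, -0.02, -0.14], [0.14, 0.01, -0.99]]
side [-0.111  0.785  1.347] [[-0.77, -0.64, 0.0], [-0.49, 0.6, -0.63], [0.4, -0.49, -0.78]]
```

View pics/top0.png

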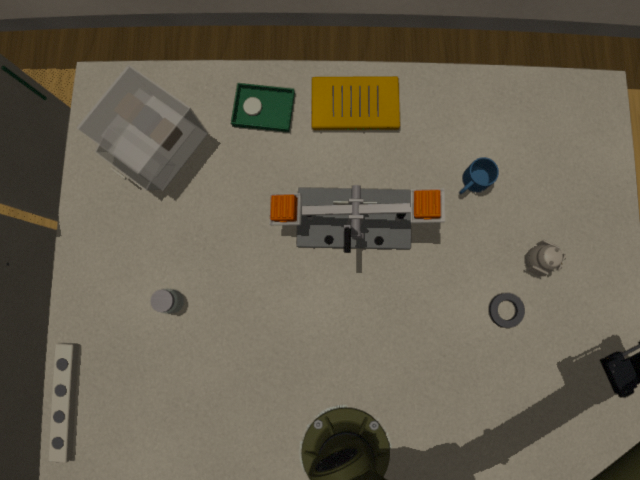

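View pics/side0.png

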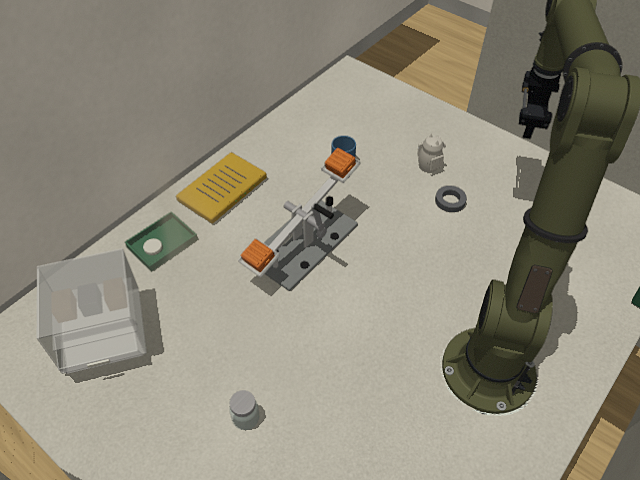

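The top view shows the stand with its foot at cols 297–411, rows 188–250, the cases at (284,208) and (428,205), and the black grip at (347,240). The tape is at (507,310). The side view agrees: the left case is lower. Next I measure.

Run:
```python
from h import *
for n in('top','side'):
    im=dict(np.load(f'pics/{n}0.npz')); w=pts(im); c=im['color'].astype(int); hsv=cv2.cvtColor(im['color'],cv2.COLOR_RGB2HSV)
    inb=(w[...,0]>.4)&(w[...,0]<.85)&(abs(w[...,1])<.35)
    orange=inb&(hsv[...,0]<16)&(hsv[...,1]>180)
    k,l,st,ce=cv2.connectedComponentsWithStats(orange.astype(np.uint8))
    for i in range(1,k):
        if st[i,4]>60: print(n,'case',st[i,4],np.round(ce[i]),np.round(np.nanmedian(w[l==i],0),3),'maxz',np.round(np.nanpercentile(w[l==i][:,2],95),3))
    foot=inb&(abs(w[...,2]-.014)<.006)&(c.max(-1)<140)&(hsv[...,1]<60)
    k,l,st,ce=cv2.connectedComponentsWithStats(foot.astype(np.uint8)); 
    P=w[foot][:,:2].astype(np.float32); print(n,'foot',len(P),cv2.minAreaRect(P))
    grip=inb&(w[...,2]>.195)&(c.max(-1)<70)
    P=w[grip]; print(n,'grip',len(P),np.round(P.mean(0),3),np.round(P.min(0),3),np.round(P.max(0),3))
    print(cv2.minAreaRect(P[:,:2].astype(np.float32)))
```

```text
top case 668 [427. 203.] [ 0.594 -0.168  0.21 ] maxz 0.216
top case 636 [283. 208.] [0.593 0.159 0.135] maxz 0.142
top foot 4678 ((0.6094421744346619, 0.020081639289855957), (0.6923646926879883, 0.36357149481773376), 77.96572875976562)
top grip 191 [0.51  0.001 0.222] [ 0.48  -0.198  0.195] [0.566 0.016 0.229]
((0.5459874868392944, -0.08205988258123398), (0.05324636772274971, 0.22835294902324677), 23.038921356201172)
side case 547 [340. 162.] [ 0.587 -0.16   0.208] maxz 0.218
side case 582 [258. 255.] [0.585 0.168 0.135] maxz 0.144
side foot 2773 ((0.7060195803642273, 0.048028916120529175), (0.5971732139587402, 0.3998720049858093), 45.777488708496094)
side grip 137 [0.508 0.009 0.222] [ 0.48  -0.196  0.196] [0.624 0.021 0.232]
((0.5499086380004883, -0.078068807721138), (0.06441573053598404, 0.23043997585773468), 22.822153091430664)
```

```bash
cat >> h.py <<'E'
from scipy.spatial.transform import Rotation as Ro
def togo(tgt):
    s=ctrl.get_state(); R=Ro.from_rotvec(s['tool_rot']).as_matrix()
    return np.round(1000*R.T@(np.array(tgt)-s['position']),1), 'toolx',np.round(R[:,0],3),'z',np.round(R[:,2],3)
def comps(m,w,mn=40):
    k,l,st,ce=cv2.connectedComponentsWithStats(m.astype(np.uint8))
    return [(st[i,4],np.round(ce[i]),w[l==i]) for i in range(1,k) if st[i,4]>mn]
E
python3 -m inch '[[1,0,0,-50,0],[1,0,0,-50,0.14],[1,0,0,-30,0.14],[1,0,0,0,0.14]]'
python3 - <<'E'
from h import *
print(togo([.498,.010,.30]))
for n in('top','side'):
    im=dict(np.load(f'pics/{n}0.npz')); w=pts(im); c=im['color'].astype(int)
    inb=(w[...,0]>.4)&(w[...,0]<.58)&(abs(w[...,1])<.08)
    for a,ce,P in comps(inb&(w[...,2]>.195)&(c.max(-1)<75),w): print(n,'grip',a,ce,np.round(np.median(P,0),3),np.round(np.percentile(P,[3,97],axis=0),3).tolist())
    inb=(w[...,0]>.4)&(w[...,0]<.75)&(abs(w[...,1])<.2)
    P=w[inb&(abs(w[...,2]-.014)<.005)]; print(n,'foot',np.round(np.percentile(P,[1,3,97,99],axis=0)[:,:2],3).tolist())
E
```

```text
time: 0.6
position: [0.2669, -0.5906, 0.3124]
tool_rot: [-3.134, 0.013, 0.006]
ft_force: [-0.1, -0.4, -0.8]
grip_width: 1.0
(array([ 226.2, -602.3,   16.2]), 'toolx', array([ 1.   , -0.008, -0.004]), 'z', array([-0.004,  0.008, -1.   ]))
top grip 185 [347. 239.] [0.508 0.009 0.224] [[0.482, 0.0, 0.214], [0.534, 0.015, 0.228]]
top foot [[0.517, -0.161], [0.52, -0.155], [0.672, 0.124], [0.674, 0.132]]
side grip 140 [323. 211.] [0.506 0.014 0.224] [[0.481, 0.005, 0.203], [0.535, 0.019, 0.229]]
side foot [[0.48, -0.16], [0.517, -0.154], [0.671, 0.134], [0.695, 0.139]]
```

```bash
python3 -m inch '[[1,25,-55,0,0],[1,25,-60,0,0],[1,25,-60,0,0],[1,25,-60,0,0],[1,25,-60,0,0]]'
python3 -m inch '[[1,25,-60,0,0],[1,25,-60,0,0],[1,25,-60,0,0],[1,15,-50,0,0],[1,10,-50,0,0]]'
python3 - <<'E'
from h import *
print(togo([.498,.011,.30]))
E
```

```text
time: 1.23
position: [0.39, -0.305, 0.31]
tool_rot: [-3.131, 0.032, 0.013]
ft_force: [0.6, -0.3, -0.8]
grip_width: 1.0
time: 1.85
position: [0.4917, -0.0291, 0.3103]
tool_rot: [-3.132, 0.03, 0.015]
ft_force: [0.2, 0.3, 0.2]
grip_width: 0.997
(array([  5.7, -40.1,  10.7]), 'toolx', array([ 1.   , -0.019, -0.009]), 'z', array([-0.009,  0.01 , -1.   ]))
```

```bash
python3 -m inch '[[1,6,-40,0,0.02],[1,0,0,40,0],[1,0,0,0,0]]'
python3 - <<'E'
from h import *
print(togo([.498,.011,.199])); im=save('side','s1.png'); cv2.imwrite('pics/s1c.png',cv2.resize(im['color'][120:300,200:420,::-1],None,fx=3,fy=3))
E
```

```text
time: 2.22
position: [0.4977, 0.0186, 0.2694]
tool_rot: [-3.131, 0.046, 0.016]
ft_force: [-0.6, -0.3, 0.2]
grip_width: 1.0
(array([ 1.2,  8.4, 70.4]), 'toolx', array([ 1.   , -0.029, -0.01 ]), 'z', array([-0.01 ,  0.011, -1.   ]))
```

View pics/s1c.png

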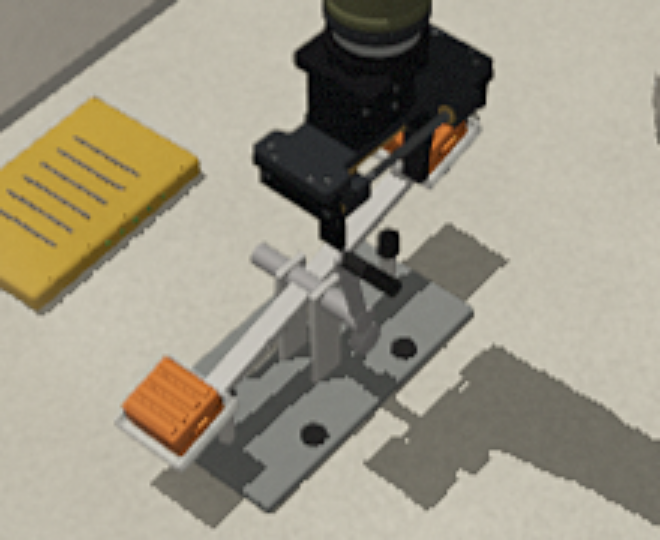

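The view shows the open fingers straddling the grip at crop (370,272). The left case is clear in the side camera at crop (170,405), while the right case is partly hidden. I descend now.

```bash
python3 -m inch '[[1,0,8,0,-0.03],[1,0,0,40,0],[1,0,0,30,0],[1,0,0,0,0]]'
cat >> h.py <<'E'
def beam():
    r={}
    for n in('side','top'):
        t=ctrl.get_state()['time']; im=ctrl.get_image(n); w=pts(im); hsv=cv2.cvtColor(im['color'],cv2.COLOR_RGB2HSV)
        m=(w[...,0]>.4)&(w[...,0]<.85)&(abs(w[...,1])<.35)&(hsv[...,0]<16)&(hsv[...,1]>180)
        for s,nm in((1,'L'),(-1,'R')):
            P=w[m&(s*w[...,1]>.1)]
            if len(P)>150:
                y=.170*s; z=np.median(P[:,2])-.120
                # solve y sin b + .053 cos b = z
                rr=np.hypot(y,.053); b=np.arcsin(z/rr)-np.arctan2(.053,y) if s>0 else -(np.arcsin(z/rr)-np.arctan2(.053,-y))
                r[n+nm]=(round(float(t),3),round(float(b),4),len(P))
    return r
E
python3 - <<'E'
from h import *
print(togo([.498,.011,.199])); print(beam())
im=save('top','t1.png'); w=pts(im); c=im['color'].astype(int)
cv2.imwrite('pics/t1c.png',cv2.resize(im['color'][130:310,240:480,::-1],None,fx=3,fy=3))
E
```

```text
time: 2.78
position: [0.5035, 0.0088, 0.2082]
tool_rot: [-3.131, 0.006, -0.009]
ft_force: [-0.3, 0.5, 0.7]
grip_width: 1.001
(array([-5.6, -2.1,  9.2]), 'toolx', array([ 1.   , -0.004,  0.006]), 'z', array([ 0.006,  0.01 , -1.   ]))
{'sideL': (2.775, -0.2214, 469), 'topL': (2.825, -0.2165, 620), 'topR': (2.825, -0.2238, 599)}
```

View pics/t1c.png

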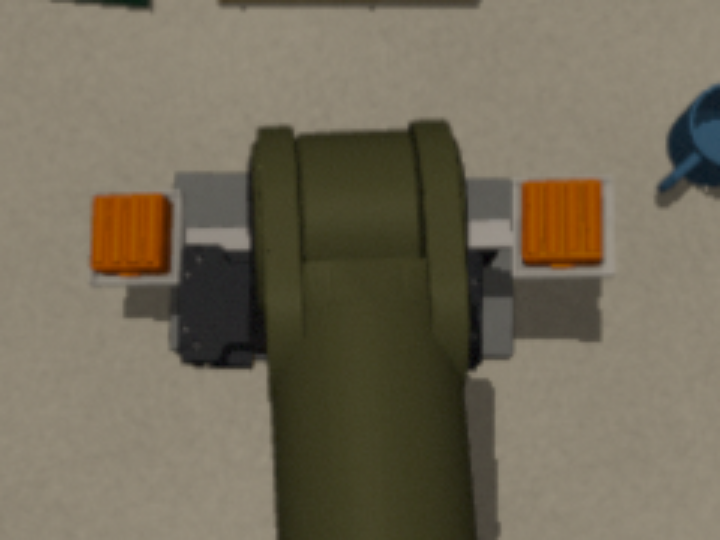

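The top view shows both cases, at crop (130,233) and (562,222), clear of the arm, and both give a beam angle of about -0.22. I grip now.

```bash
python3 -m inch '[[1,-5,-2,9,0],[0.2,0,0,0,0],[-0.3,0,0,0,0],[-1,0,0,0,0],[-1,0,0,0,0]]' 10
python3 - <<'E'
from h import *
print(togo([.498,.011,.199])); print(beam())
E
```

```text
time: 3.55
position: [0.5019, 0.0118, 0.2042]
tool_rot: [-3.132, 0.005, -0.024]
ft_force: [0.3, 0.6, -0.4]
grip_width: 0.63
(array([-4. ,  0.8,  5.1]), 'toolx', array([ 1.   , -0.003,  0.015]), 'z', array([ 0.015,  0.009, -1.   ]))
{'sideL': (3.55, -0.219, 466), 'topL': (3.6, -0.2185, 619), 'topR': (3.6, -0.2253, 600)}
```

```bash
python3 -m inch '[[-1,-4,0,5,0],[-1,0,0,0,0],[-1,0,0,0,0],[-1,0,0,0,0],[-1,0,0,0,0]]' 10
python3 - <<'E'
from h import *
print(togo([.498,.011,.199])); print(beam())
E
```

```text
time: 4.28
position: [0.4975, 0.0117, 0.1985]
tool_rot: [-3.132, 0.005, -0.023]
ft_force: [-0.7, -0.7, -0.6]
grip_width: 0.025
(array([ 0.5,  0.7, -0.5]), 'toolx', array([ 1.   , -0.003,  0.015]), 'z', array([ 0.015,  0.009, -1.   ]))
{'sideL': (4.275, -0.2172, 473), 'topL': (4.325, -0.2174, 620), 'topR': (4.325, -0.2225, 595)}
```

Run:
```python
from h import *
im=save('side','s2.png'); cv2.imwrite('pics/s2c.png',cv2.resize(im['color'][160:280,250:400,::-1],None,fx=5,fy=5))
```

```text
(no output)
```

View pics/s2c.png

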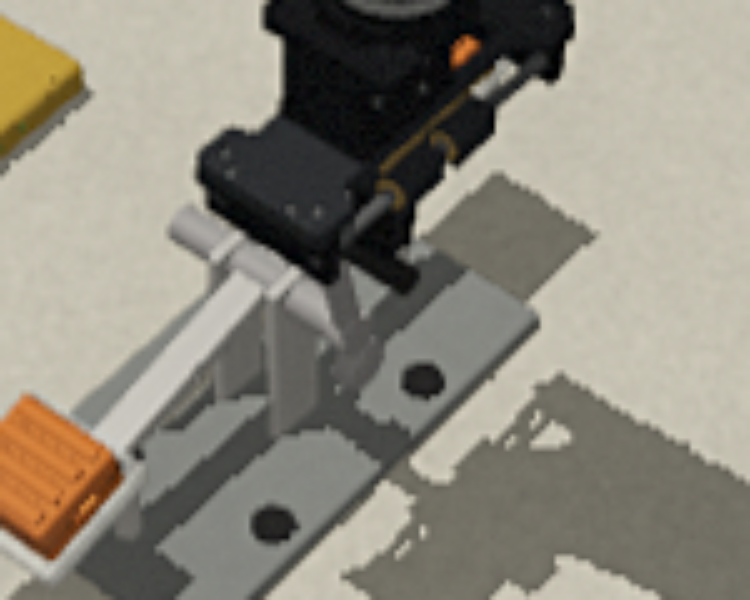

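Run:
```python
from h import *
im=ctrl.get_image('side')
s=ctrl.get_state(); print(s['position'],s['grip_width'])
def pr(X): return np.round(cv2.projectPoints(np.array(X,float).reshape(-1,1,3),cv2.Rodrigues(im['R'])[0],im['t'],im['K'],np.array(im['distortion']))[0].reshape(-1,2),1)
print('tcp,grasp',pr([s['position'],s['position']+[0,0,.019]]).tolist())
print('rod ends',pr([[.474,.010,.2176],[.526,.010,.2176]]).tolist())
w=pts(im); w0=pts(dict(np.load('pics/side0.npz')))
for v in range(196,222,3):
    print(v,[tuple(np.round(w[v,u]*1000).astype(int)) for u in range(315,342,4)])
print()
for v in range(202,222,3):
    print(v,[tuple(np.round(w0[v,u]*1000).astype(int)) for u in range(315,342,4)])
```

```text
[0.49746463 0.01178016 0.19843737] 0.004404160761649375
tcp,grasp [[325.6, 218.6], [325.7, 213.6]]
rod ends [[333.7, 217.7], [317.2, 207.6]]
196 [(np.int64(473), np.int64(82), np.int64(356)), (np.int64(468), np.int64(74), np.int64(353)), (np.int64(483), np.int64(41), np.int64(315)), (np.int64(469), np.int64(45), np.int64(328)), (np.int64(461), np.int64(40), np.int64(329)), (np.int64(460), np.int64(26), np.int64(318)), (np.int64(626), np.int64(-214), np.int64(4))]
199 [(np.int64(470), np.int64(86), np.int64(353)), (np.int64(464), np.int64(79), np.int64(351)), (np.int64(493), np.int64(28), np.int64(287)), (np.int64(465), np.int64(49), np.int64(324)), (np.int64(456), np.int64(46), np.int64(328)), (np.int64(626), np.int64(-195), np.int64(7)), (np.int64(618), np.int64(-204), np.int64(4))]
202 [(np.int64(464), np.int64(93), np.int64(352)), (np.int64(461), np.int64(83), np.int64(347)), (np.int64(465), np.int64(64), np.int64(327)), (np.int64(486), np.int64(22), np.int64(277)), (np.int64(486), np.int64(6), np.int64(263)), (np.int64(621), np.int64(-188), np.int64(3)), (np.int64(612), np.int64(
[... 3712 characters left out ...]
, np.int64(7), np.int64(172)), (np.int64(533), np.int64(-6), np.int64(162)), (np.int64(605), np.int64(-112), np.int64(14)), (np.int64(594), np.int64(-117), np.int64(18)), (np.int64(482), np.int64(11), np.int64(215)), (np.int64(582), np.int64(-140), np.int64(6)), (np.int64(567), np.int64(-138), np.int64(19))]
220 [(np.int64(538), np.int64(4), np.int64(155)), (np.int64(534), np.int64(-7), np.int64(148)), (np.int64(599), np.int64(-105), np.int64(12)), (np.int64(588), np.int64(-109), np.int64(17)), (np.int64(577), np.int64(-114), np.int64(21)), (np.int64(573), np.int64(-127), np.int64(12)), (np.int64(562), np.int64(-132), np.int64(14))]<stdin>:9: RuntimeWarning: invalid value encountered in cast
```

```bash
python3 -m inch '[[0.1,0,0,0,0],[0.1,0,0,0,0],[0.1,0,0,0,0],[0.1,0,0,0,0],[0.1,0,0,0,0]]' 10
python3 -m inch '[[0.1,0,0,10,0],[0.1,0,0,10,0],[0.1,0,0,0,0]]' 10
cat > fz.py <<'E'
from h import *
im=ctrl.get_image('side'); w=pts(im); c=im['color'].astype(int)
s=ctrl.get_state(); print(togo([.498,.011,.199]),s['position'],s['grip_width'])
m=(c.max(-1)<60)&(w[...,0]>.47)&(w[...,0]<.515)&(w[...,2]>.15)&(abs(w[...,1]-.01)<.07)
for lo in np.arange(-.06,.08,.01):
    P=w[m&(w[...,1]>lo)&(w[...,1]<=lo+.01)]
    if len(P): print(np.round(lo*1000),len(P),'zmin',np.round(np.percentile(P[:,2],[2,10,50]),3),'x',np.round(np.percentile(P[:,0],[5,95]),3))
cv2.imwrite('pics/s3c.png',cv2.resize(im['color'][160:280,250:400,::-1],None,fx=5,fy=5))
E
python3 fz.py
```

```text
time: 5.1
position: [0.4975, 0.0118, 0.1985]
tool_rot: [-3.132, 0.005, -0.023]
ft_force: [-0.4, -1.0, -0.0]
grip_width: 0.485
time: 5.48
position: [0.4973, 0.012, 0.1765]
tool_rot: [-3.132, 0.005, -0.022]
ft_force: [0.5, 0.1, -0.7]
grip_width: 0.55
(array([  0.7,   0.8, -22. ]), 'toolx', array([ 1.   , -0.003,  0.015]), 'z', array([ 0.015,  0.009, -1.   ])) [0.49767081 0.01196693 0.17698538] 0.5464704636125809
-60.0 38 zmin [0.319 0.322 0.328] x [0.471 0.495]
-50.0 23 zmin [0.307 0.308 0.323] x [0.472 0.495]
-40.0 29 zmin [0.306 0.306 0.314] x [0.47  0.493]
-30.0 29 zmin [0.235 0.248 0.311] x [0.47  0.488]
-20.0 125 zmin [0.22  0.229 0.267] x [0.471 0.505]
-10.0 27 zmin [0.225 0.229 0.329] x [0.471 0.491]
0.0 36 zmin [0.214 0.221 0.334] x [0.471 0.488]
10.0 63 zmin [0.214 0.219 0.228] x [0.471 0.493]
20.0 27 zmin [0.264 0.317 0.338] x [0.47  0.479]
30.0 211 zmin [0.245 0.337 0.453] x [0.47 0.51]
40.0 763 zmin [0.233 0.385 0.466] x [0.473 0.51 ]
50.0 713 zmin [0.33  0.353 0.573] x [0.471 0.511]
60.0 235 zmin [0.323 0.329 0.35 ] x [0.473 0.513]
70.0 72 zmin [0.325 0.328 0.33 ] x [0.471 0.512]
```

View pics/s3c.png

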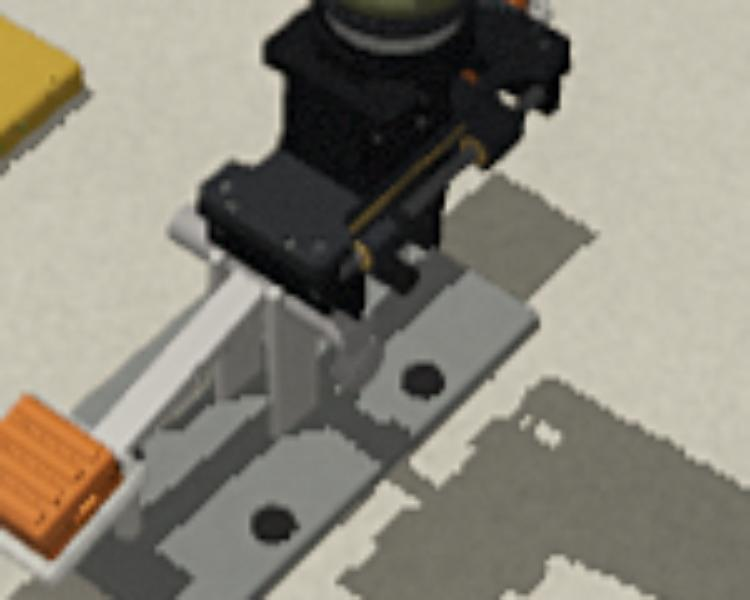

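The left fingertip is at crop (350,310) and the right at (435,250), so both tips are at z≈0.22, about 43 mm above the reported TCP. The fingers straddle the rod but are too high. I go 21 mm further down and close.

```bash
python3 -m inch '[[0.1,0,0,10,0],[0.1,0,0,10,0],[-0.3,0,0,0,0],[-0.7,0,0,0,0]]' 10
python3 -m inch '[[-1,0,0,0,0],[-1,0,0,0,0],[-1,0,0,0,0],[-1,0,0,0,0]]' 10
python3 fz.py
python3 - <<'E'
from h import *
print(beam())
E
```

```text
time: 6.02
position: [0.498, 0.0122, 0.1555]
tool_rot: [-3.132, 0.005, -0.023]
ft_force: [-0.5, 0.3, 0.4]
grip_width: 0.401
time: 6.52
position: [0.4984, 0.012, 0.156]
tool_rot: [-3.132, 0.005, -0.024]
ft_force: [0.6, -0.1, 0.3]
grip_width: 0.178
(array([  0.3,   0.6, -43. ]), 'toolx', array([ 1.   , -0.003,  0.015]), 'z', array([ 0.016,  0.009, -1.   ])) [0.49839186 0.01203215 0.15600914] 0.17436888854654406
-60.0 47 zmin [0.298 0.302 0.307] x [0.471 0.494]
-50.0 17 zmin [0.297 0.3   0.305] x [0.47  0.478]
-40.0 9 zmin [0.302 0.303 0.308] x [0.471 0.475]
-30.0 20 zmin [0.285 0.289 0.302] x [0.471 0.475]
-20.0 37 zmin [0.285 0.297 0.603] x [0.471 0.505]
-10.0 40 zmin [0.206 0.213 0.29 ] x [0.471 0.489]
0.0 40 zmin [0.203 0.22  0.306] x [0.471 0.485]
10.0 48 zmin [0.21  0.216 0.304] x [0.471 0.487]
20.0 75 zmin [0.196 0.201 0.227] x [0.47  0.499]
30.0 224 zmin [0.214 0.307 0.425] x [0.47  0.511]
40.0 718 zmin [0.31  0.369 0.452] x [0.473 0.51 ]
50.0 697 zmin [0.301 0.327 0.552] x [0.472 0.512]
60.0 227 zmin [0.305 0.309 0.331] x [0.474 0.513]
70.0 68 zmin [0.306 0.307 0.31 ] x [0.472 0.514]
{'sideL': (6.575, -0.2155, 454), 'topL': (6.625, -0.2172, 620), 'topR': (6.625, -0.2235, 602)}
```

The opening of 0.178 (15.5 mm) shows the rod is gripped. Next I write the estimator and advisor. It fits beam angle, speed and unknown torque over a moving window, then uses a discrete LQR to suggest the next shift.

```bash
cat > ctl.py <<'E'
# usage: ctl.py nmove bref [T]: log a sample, estimate (b,w,d), advise next shift
import sys,json,os
from h import *
from scipy.optimize import least_squares
from scipy.linalg import expm, solve_discrete_are
nm=int(sys.argv[1]); bref=float(sys.argv[2]); T=float(sys.argv[3]) if len(sys.argv)>3 else .3
I,k,G,cl,c=.0201,.125,.174,.006,.002; YA=-.0105; Z0=.0585
s=ctrl.get_state(); y=s['position'][1]; a=float(np.arcsin((YA-y)/.1)); t=float(s['time'])
im=ctrl.get_image('top'); w3=pts(im); hsv=cv2.cvtColor(im['color'],cv2.COLOR_RGB2HSV)
m=(w3[...,0]>.4)&(w3[...,0]<.85)&(abs(w3[...,1])<.35)&(hsv[...,0]<16)&(hsv[...,1]>180)
zL,zR=[np.median(w3[m&(q*w3[...,1]>.1)][:,2]) for q in(1,-1)]
b=float(np.arcsin((zL-zR)/.34))
L=json.load(open('log.json')) if os.path.exists('log.json') else []
L.append([t,a,b,nm,0.]); 
tt=[];aa=[]
for i,(ti,ai,_,n,_) in enumerate(L):
    if i: t0=L[i-1][0]+.05; tt+=[t0,t0+.125*n]; aa+=[L[i-1][1],ai]
    else: tt+=[ti];aa+=[ai]
def sim(b,w,d,t0,ts):
    out=[]; tc=t0; h=.005
    for te in ts:
        while tc<te-1e-9:
            A=np.interp(tc,tt,aa); dA=(np.interp(tc+h,tt,aa)-A)/h
            w+=h/I*(k*(A-b)+cl*(dA-w)+G*np.sin(b)+d-c*w); b+=h*w; tc+=h
            if b<-.22: b,w=-.22,max(w,0.)
            if b>.22: b,w=.22,min(w,0.)
        out.append((b,w))
    return np.array(out)
W=L[-7:]; ts=[r[0] for r in W]; bm=np.array([r[2] for r in W]); dp=L[-2][4] if len(L)>1 else 0.
sd=.02 if len(L)<4 or abs(dp)<1e-6 else .006
f=lambda p: np.r_[(sim(p[0],p[1],p[2],ts[0],ts)[:,0]-bm)/.003,(p[2]-dp)/sd,p[1]/.4]
if bm.max()<-.205: be,we,d=b,0.,0.
else:
    r=least_squares(f,[bm[0],(bm[1]-bm[0])/(ts[1]-ts[0]) if bm[0]>-.205 else 0.,dp],x_scale=[.01,.1,.01],diff_step=1e-3); d=float(r.x[2]); be,we=sim(*r.x,ts[0],[ts[-1]+.05])[-1]
L[-1][4]=d; json.dump(L,open('log.json','w'))
M=np.zeros((3,3)); M[0,1]=1; M[1]=[(G*np.cos(be)-k)/I,-(c+cl)/I,k/I]; E=expm(M*T); Ad,Bd=E[:2,:2],E[:2,2:]
P=solve_discrete_are(Ad,Bd,np.diag([1.,.05]),[[.15]]); K=np.linalg.solve(.15+Bd.T@P@Bd,Bd.T@P@Ad)[0]
aeq=bref-(G*np.sin(bref)+d)/k; an=float(np.clip(aeq-K@[be-bref,we],-.8,.8))
if bm.max()<-.205: an=a
R=Ro.from_rotvec(s['tool_rot']).as_matrix()
def sh(x): return np.round(1000*R.T@(np.array([.498,YA-.1*np.sin(x),Z0+.1*np.cos(x)])-s['position']),1)
print(f't={t:.2f} a={a:.3f} bmeas={b:.4f} | b={be:.4f} w={we:.3f} d={d:.4f} aeq={aeq:.3f} -> a={an:.3f} shift={sh(an)} grip={s["grip_width"]:.2f} F={np.round(s["ft_force"],1)}')
if bm.max()<-.205: print('lift +.1:',sh(a+.1),'+.05',sh(a+.05),' to -.22:',sh(-.22))
E
python3 ctl.py 0 0
```

```text
t=6.67 a=-0.227 bmeas=-0.2194 | b=-0.2194 w=0.000 d=0.0000 aeq=0.000 -> a=-0.227 shift=[-0.4  0.   0.1] grip=0.17 F=[ 0.7 -0.8 -0.7]
lift +.1: [-0.3  9.8 -1.8] +.05 [-0.4  4.9 -1. ]  to -.22: [-0.4  0.7 -0.1]
```

```bash
python3 -m inch '[[-1,0,10,-2,0],[-1,0,0,0,0]]' 10 | head -2; python3 ctl.py 1 0
```

```text
time: 6.98
position: [0.4983, 0.0019, 0.1578]
t=6.97 a=-0.124 bmeas=-0.2201 | b=-0.2201 w=0.000 d=0.0000 aeq=0.000 -> a=-0.124 shift=[-0.3  0.   0.1] grip=0.18 F=[ 0.6  0.2 -1.6]
lift +.1: [-0.2 10.  -0.7] +.05 [-0.2  5.  -0.4]  to -.22: [-0.3 -9.5  1.8]
```

```bash
python3 -m inch '[[-1,0,10,-0.7,0],[-1,0,0,0,0]]' 10 | head -2; python3 ctl.py 1 0
```

```text
time: 7.28
position: [0.4982, -0.008, 0.1583]
t=7.28 a=-0.025 bmeas=-0.2188 | b=-0.2188 w=0.000 d=0.0000 aeq=0.000 -> a=-0.025 shift=[-0.2 -0.  -0.1] grip=0.17 F=[ 0.3  0.8 -1.9]
lift +.1: [-0.2 10.   0. ] +.05 [-0.2  5.  -0.2]  to -.22: [ -0.3 -19.3   2.5]
```

```bash
python3 -m inch '[[-1,0,8,0,0],[-1,0,0,0,0]]' 10 | head -2; python3 ctl.py 1 0
```

```text
time: 7.58
position: [0.4981, -0.0154, 0.1582]
t=7.58 a=0.049 bmeas=-0.2202 | b=-0.2202 w=0.000 d=0.0000 aeq=0.000 -> a=0.049 shift=[-0.1 -0.  -0.2] grip=0.18 F=[ 0.2  0.4 -2.1]
lift +.1: [-0.1 10.   0.7] +.05 [-0.1  5.   0.2]  to -.22: [ -0.2 -26.7   2.4]
```

```bash
python3 -m inch '[[-1,0,7,0.4,0],[-1,0,0,0,0]]' 10 | head -2; python3 ctl.py 1 0
```

```text
time: 7.88
position: [0.4981, -0.0218, 0.1577]
t=7.88 a=0.114 bmeas=-0.2214 | b=-0.2214 w=0.000 d=0.0000 aeq=0.000 -> a=0.114 shift=[-0.1 -0.  -0.1] grip=0.18 F=[-1.2  1.  -1. ]
lift +.1: [-0.1  9.9  1.4] +.05 [-0.1  5.   0.5]  to -.22: [ -0.1 -33.1   2. ]
```

```bash
python3 -m inch '[[-1,0,7,0.8,0],[-1,0,0,0,0]]' 10 | head -2; python3 ctl.py 1 0
```

```text
time: 8.18
position: [0.498, -0.0285, 0.1568]
t=8.18 a=0.181 bmeas=-0.2197 | b=-0.2197 w=0.000 d=0.0000 aeq=0.000 -> a=0.181 shift=[ 0.  -0.  -0.1] grip=0.18 F=[-0.3  1.7 -1.2]
lift +.1: [-0.   9.8  2.1] +.05 [-0.   4.9  0.9]  to -.22: [  0.  -39.8   1.2]
```

```bash
python3 -m inch '[[-1,0,7,1.3,0],[-1,0,0,0,0]]' 10 | head -2; python3 ctl.py 1 0
```

```text
time: 8.48
position: [0.498, -0.0353, 0.1554]
t=8.47 a=0.250 bmeas=-0.1996 | b=-0.1925 w=0.156 d=-0.0109 aeq=0.087 -> a=0.254 shift=[0.  0.4 0.1] grip=0.17 F=[ 0.7  2.1 -0.4]
```

```bash
python3 -m inch '[[-1,0,0.4,0,0],[-1,0,0,0,0]]' 10 | head -2; python3 ctl.py 1 0
```

```text
time: 8.78
position: [0.498, -0.0352, 0.1554]
t=8.78 a=0.250 bmeas=-0.1230 | b=-0.1080 w=0.351 d=-0.0101 aeq=0.081 -> a=0.014 shift=[  0.1 -23.4  -2.7] grip=0.17 F=[ 1.   1.5 -0.9]
```

```bash
python3 -m inch '[[-1,0,-23.4,-2.7,0],[-1,0,0,0,0]]' 10 | head -2; python3 ctl.py 1 0
```

```text
time: 9.07
position: [0.498, -0.0135, 0.1585]
t=9.07 a=0.030 bmeas=-0.0202 | b=-0.0115 w=0.226 d=-0.0098 aeq=0.078 -> a=-0.045 shift=[ 0.  -7.5  0.2] grip=0.17 F=[-1.4  0.2  0.8]
```

```bash
python3 -m inch '[[-1,0,-8,0.2,0],[-1,0,0,0,0]]' 10 | head -2; python3 ctl.py 1 0
```

```text
time: 9.38
position: [0.498, -0.0093, 0.1583]
t=9.38 a=-0.012 bmeas=0.0307 | b=0.0330 w=0.061 d=-0.0097 aeq=0.078 -> a=-0.006 shift=[ 0.   0.6 -0.2] grip=0.18 F=[-0.5  0.3 -0.5]
```

```bash
python3 -m inch '[[-1,0,0.6,0,0],[-1,0,0,0,0]]' 10 | head -2; python3 ctl.py 1 0
```

```text
time: 9.68
position: [0.4979, -0.0104, 0.1584]
t=9.68 a=-0.001 bmeas=0.0299 | b=0.0286 w=-0.067 d=-0.0098 aeq=0.078 -> a=0.079 shift=[0.1 8.  0.1] grip=0.18 F=[-0.   1.1 -1.1]
```

```bash
python3 -m inch '[[-1,0,8,0.1,0],[-1,0,0,0,0]]' 10 | head -2; python3 ctl.py 1 0
```

```text
time: 9.98
position: [0.4979, -0.0184, 0.1579]
t=9.97 a=0.079 bmeas=0.0031 | b=0.0023 w=-0.067 d=-0.0100 aeq=0.080 -> a=0.118 shift=[0.1 3.8 0.1] grip=0.18 F=[-0.5  0.9  0.2]
```

Now close to level. I use slightly longer periods of 3 rows.

```bash
python3 -m inch '[[-1,0,4,0.1,0],[-1,0,0,0,0]]' 10 | head -2; python3 ctl.py 1 0 0.425
```

```text
time: 10.28
position: [0.4979, -0.0218, 0.1577]
t=10.28 a=0.114 bmeas=-0.0192 | b=-0.0207 w=-0.039 d=-0.0106 aeq=0.085 -> a=0.128 shift=[0.1 1.4 0. ] grip=0.18 F=[ 0.1  0.8 -0.5]
```

```bash
python3 -m inch '[[-1,0,3,0.1,0],[-1,0,0,0,0]]' 10 | head -2; python3 ctl.py 1 0 0.3
```

```text
time: 10.58
position: [0.4979, -0.0244, 0.1576]
t=10.57 a=0.139 bmeas=-0.0218 | b=-0.0210 w=0.038 d=-0.0108 aeq=0.086 -> a=0.092 shift=[ 0.1 -4.7 -0.4] grip=0.17 F=[-0.7  1.1 -0.7]
```

```bash
python3 -m inch '[[-1,0,-4.7,-0.4,0],[-1,0,0,0,0]]' 10 | head -2; python3 ctl.py 1 0 0.3
```

```text
time: 10.88
position: [0.4979, -0.0204, 0.1581]
t=10.88 a=0.100 bmeas=-0.0031 | b=-0.0010 w=0.065 d=-0.0105 aeq=0.084 -> a=0.045 shift=[ 0.1 -5.4 -0.3] grip=0.18 F=[-0.6 -0.  -2.1]
```

```bash
python3 -m inch '[[-1,0,-5.4,-0.3,0],[-1,0,0,0,0]]' 10 | head -2; python3 ctl.py 1 0 0.3
```

```text
time: 11.18
position: [0.4979, -0.0155, 0.1584]
t=11.18 a=0.050 bmeas=0.0130 | b=0.0137 w=0.017 d=-0.0104 aeq=0.083 -> a=0.054 shift=[0.1 0.3 0.1] grip=0.17 F=[-0.4 -0.3 -0.7]
```

```bash
python3 -m inch '[[-1,0,0,0,0],[-1,0,0,0,0]]' 10 | head -2; python3 ctl.py 1 0 0.3
```

```text
time: 11.48
position: [0.4979, -0.0158, 0.1584]
t=11.47 a=0.053 bmeas=0.0134 | b=0.0124 w=-0.026 d=-0.0103 aeq=0.082 -> a=0.081 shift=[0.1 2.8 0.2] grip=0.17 F=[ 0.2 -1.  -1.4]
```

```bash
python3 -m inch '[[-1,0,3,0.2,0],[-1,0,0,0,0],[-1,0,0,0,0]]' 10 | head -2; python3 ctl.py 1 0 0.425
```

```text
time: 11.9
position: [0.4979, -0.018, 0.1583]
t=11.90 a=0.075 bmeas=0.0013 | b=-0.0002 w=-0.034 d=-0.0103 aeq=0.082 -> a=0.100 shift=[0.1 2.4 0.2] grip=0.18 F=[0.3 0.7 0.1]
```

```bash
python3 -m inch '[[-1,0,3.5,0.2,0],[-1,0,0,0,0],[-1,0,0,0,0]]' 10 | head -2; python3 ctl.py 1 0 0.425
```

```text
time: 12.32
position: [0.4979, -0.0211, 0.158]
t=12.32 a=0.106 bmeas=-0.0035 | b=-0.0026 w=0.023 d=-0.0103 aeq=0.082 -> a=0.073 shift=[ 0.1 -3.3 -0.2] grip=0.18 F=[ 0.4  1.  -1.4]
```

```bash
python3 -m inch '[[-1,0,-3.5,-0.2,0],[-1,0,0,0,0],[-1,0,0,0,0]]' 10 | head -2; python3 ctl.py 1 0 0.425
```

```text
time: 12.75
position: [0.4979, -0.0188, 0.1582]
t=12.75 a=0.083 bmeas=0.0038 | b=0.0051 w=0.020 d=-0.0104 aeq=0.083 -> a=0.067 shift=[ 0.1 -1.6 -0.1] grip=0.18 F=[ 0.9  0.3 -1.1]
```

```bash
python3 -m inch '[[-1,0,-2.5,0,0],[-1,0,0,0,0],[-1,0,0,0,0]]' 10 | head -2; python3 ctl.py 1 0 0.425
```

```text
time: 13.18
position: [0.4978, -0.0169, 0.1582]
t=13.18 a=0.064 bmeas=0.0036 | b=0.0029 w=-0.025 d=-0.0104 aeq=0.083 -> a=0.093 shift=[0.2 2.9 0.1] grip=0.17 F=[ 0.1 -1.  -0.9]
```

```bash
python3 -m inch '[[-1,0,3,0.1,0],[-1,0,0,0,0],[-1,0,0,0,0]]' 10 | head -2; python3 ctl.py 1 0 0.425
```

```text
time: 13.6
position: [0.4979, -0.0188, 0.1581]
t=13.60 a=0.083 bmeas=-0.0064 | b=-0.0079 w=-0.026 d=-0.0104 aeq=0.083 -> a=0.105 shift=[0.1 2.2 0.2] grip=0.18 F=[-0.4 -0.6 -1. ]
```

```bash
python3 -m inch '[[-1,0,4,0.2,0],[-1,0,0,0,0],[-1,0,0,0,0]]' 10 | head -2; python3 ctl.py 1 0 0.425
```

```text
time: 14.02
position: [0.4978, -0.0222, 0.1578]
t=14.03 a=0.117 bmeas=-0.0032 | b=-0.0013 w=0.053 d=-0.0104 aeq=0.083 -> a=0.057 shift=[ 0.2 -6.  -0.4] grip=0.18 F=[ 0.5  1.1 -1.1]
```

```bash
python3 -m inch '[[-1,0,-6,-0.4,0],[-1,0,0,0,0],[-1,0,0,0,0]]' 10 | head -2; python3 ctl.py 1 -0.06 0.425
```

```text
time: 14.45
position: [0.4979, -0.0173, 0.1583]
t=14.45 a=0.068 bmeas=0.0149 | b=0.0159 w=0.023 d=-0.0104 aeq=0.106 -> a=0.011 shift=[ 0.1 -5.7 -0.2] grip=0.17 F=[ 0.4  0.5 -0.6]
```

```bash
python3 -m inch '[[-1,0,-6,-0.2,0],[-1,0,0,0,0],[-1,0,0,0,0]]' 10 | head -2; python3 ctl.py 1 -0.08 0.3
```

```text
time: 14.88
position: [0.4979, -0.0115, 0.1585]
t=14.88 a=0.010 bmeas=-0.0013 | b=-0.0079 w=-0.142 d=-0.0103 aeq=0.114 -> a=0.101 shift=[0.2 9.1 0.5] grip=0.18 F=[-0.2 -1.8 -2.7]
```

```bash
python3 -m inch '[[-1,0,8,0.4,0],[-1,0,0,0,0]]' 10 | head -2; python3 ctl.py 1 -0.12 0.3
```

```text
time: 15.18
position: [0.4979, -0.0188, 0.1582]
t=15.18 a=0.083 bmeas=-0.0497 | b=-0.0563 w=-0.159 d=-0.0104 aeq=0.130 -> a=0.139 shift=[0.1 5.6 0.6] grip=0.18 F=[-0.5  0.9 -1.4]
```

```bash
python3 -m inch '[[-1,0,7,0.6,0],[-1,0,0,0,0]]' 10 | head -2; python3 ctl.py 1 -0.17 0.3
```

```text
time: 15.48
position: [0.4978, -0.0251, 0.1575]
t=15.47 a=0.147 bmeas=-0.0920 | b=-0.0964 w=-0.094 d=-0.0105 aeq=0.149 -> a=0.105 shift=[ 0.2 -4.1 -0.4] grip=0.17 F=[-0.3  0.9 -0.4]
```

```bash
python3 -m inch '[[-1,0,-1,0,0],[-1,0,0,0,0]]' 10 | head -2; python3 ctl.py 1 -0.2 0.3
```

```text
time: 15.78
position: [0.4978, -0.0241, 0.1576]
t=15.78 a=0.136 bmeas=-0.1174 | b=-0.1209 w=-0.069 d=-0.0106 aeq=0.161 -> a=0.094 shift=[ 0.2 -4.2 -0.4] grip=0.17 F=[-0.2  0.7 -1.5]
```

```bash
python3 -m inch '[[-1,0,-1.5,0,0],[-1,0,0,0,0]]' 10 | head -2; python3 ctl.py 1 -0.22 0.3
```

```text
time: 16.08
position: [0.4978, -0.0231, 0.1577]
t=16.07 a=0.126 bmeas=-0.1373 | b=-0.1415 w=-0.076 d=-0.0106 aeq=0.168 -> a=0.107 shift=[ 0.2 -1.9 -0.2] grip=0.18 F=[-0.5  0.  -1.1]
```

```bash
python3 -m inch '[[-1,0,1.5,0.1,0],[-1,0,0,0,0]]' 10 | head -2; python3 ctl.py 1 -0.24 0.3
```

```text
time: 16.38
position: [0.4978, -0.0244, 0.1576]
t=16.38 a=0.139 bmeas=-0.1539 | b=-0.1586 w=-0.065 d=-0.0104 aeq=0.174 -> a=0.102 shift=[ 0.1 -3.7 -0.4] grip=0.18 F=[ 0.3  0.3 -0.8]
```

```bash
python3 -m inch '[[-1,0,0,0,0],[-1,0,0,0,0],[-1,0,0,0,0]]' 10 | head -2; python3 ctl.py 1 -0.24 0.3
```

```text
time: 16.8
position: [0.4978, -0.0242, 0.1576]
t=16.80 a=0.137 bmeas=-0.1821 | b=-0.1857 w=-0.076 d=-0.0102 aeq=0.173 -> a=0.145 shift=[0.2 0.8 0.1] grip=0.18 F=[-1.   0.2 -0.9]
```

```bash
python3 -m inch '[[-1,0,1,0,0],[-1,0,0,0,0],[-1,0,0,0,0]]' 10 | head -2; python3 ctl.py 1 -0.24 0.3
```

```text
time: 17.23
position: [0.4978, -0.0247, 0.1575]
t=17.23 a=0.143 bmeas=-0.2151 | b=-0.2200 w=0.000 d=-0.0101 aeq=0.172 -> a=0.145 shift=[0.2 0.2 0.1] grip=0.18 F=[-0.9  0.8 -1.3]
```

Touched down gently. I let it settle and then bring the lever back square, which needs y to go from -24.7 to +11.3 mm along the arc.

```bash
python3 -m inch '[[-1,0,0,0,0],[-1,0,0,0,0],[-1,0,-6,-0.6,0],[-1,0,-6,-0.4,0],[-1,0,-6,0,0]]' 10 | head -2; python3 ctl.py 3 -0.22 0.3;  python3 -m inch '[[-1,0,-5,0,0],[-1,0,-5,0.3,0],[-1,0,-5,0.8,0],[-1,0,0,0,0]]' 10 | head -2; python3 ctl.py 3 -0.22 0.3
```

```text
time: 17.9
position: [0.4979, -0.0076, 0.1584]
t=17.90 a=-0.029 bmeas=-0.2201 | b=-0.2200 w=0.000 d=-0.0101 aeq=0.164 -> a=0.164 shift=[ 0.2 19.3  1.1] grip=0.17 F=[ 0.5 -1.3 -2.8]
time: 18.45
position: [0.4979, 0.0092, 0.157]
t=18.45 a=-0.199 bmeas=-0.2197 | b=-0.2200 w=0.000 d=-0.0101 aeq=0.164 -> a=0.164 shift=[ 0.2 36.1 -0.4] grip=0.18 F=[ 0.4 -1.4 -2.8]
```

```bash
python3 -m inch '[[-1,0,-2.2,0.4,0],[-1,0,0,0,0],[0.1,0,0,0,0],[0.1,0,0,0,0],[0.1,0,0,0,0]]' 10; python3 -m inch '[[0.1,0,0,0,0],[0.1,0,0,0,0],[0.1,0,0,-15,0],[0.1,0,0,-25,0],[0.1,0,0,-30,0]]' 10;  python3 -m inch '[[0.1,0,0,-40,0],[0.1,-20,0,-40,0],[0.1,-40,0,0,0],[0.1,0,0,0,0]]' 10; python3 ctl.py 1 -0.22 0.3
python3 - <<'E'
from h import *
im=ctrl.get_image('side'); w=pts(im); c=im['color'].astype(int)
m=(c.max(-1)<75)&(w[...,0]>.4)&(w[...,0]<.58)&(abs(w[...,1])<.08)&(w[...,2]>.195)&(w[...,2]<.235)
for a,ce,P in comps(m,w): print('grip',a,ce,np.round(np.median(P,0),3))
cv2.imwrite('pics/s4.png',im['color'][:,:,::-1])
E
```

```text
time: 19.12
position: [0.4985, 0.0122, 0.1578]
tool_rot: [-3.133, 0.004, -0.025]
ft_force: [0.6, 0.2, 0.5]
grip_width: 0.429
time: 19.75
position: [0.4961, 0.0119, 0.2296]
tool_rot: [-3.132, 0.003, -0.02]
ft_force: [0.9, -0.5, 0.2]
grip_width: 0.547
time: 20.25
position: [0.4355, 0.0119, 0.3186]
tool_rot: [-3.133, 0.001, -0.035]
ft_force: [0.5, -0.5, 0.4]
grip_width: 0.549
t=20.25 a=-0.226 bmeas=-0.2214 | b=-0.2200 w=0.000 d=-0.0101 aeq=0.165 -> a=0.165 shift=[ 58.9  40.2 162.5] grip=0.55 F=[ 0.5 -0.5  0.4]
grip 133 [323. 211.] [0.505 0.013 0.224]
```

View pics/s4.png

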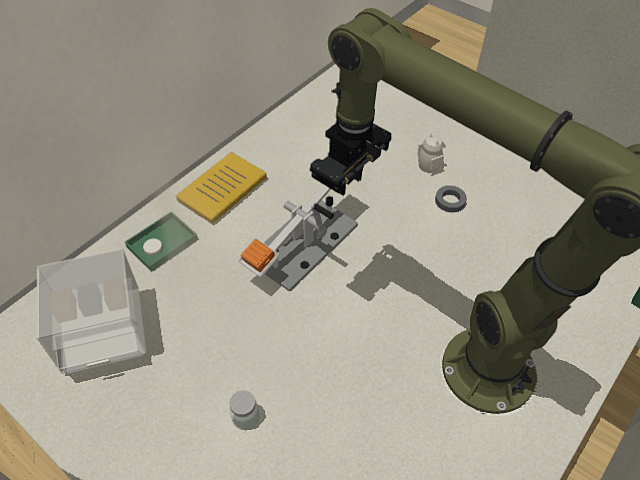

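The beam is at -0.22, the grip is back at its starting pixel (323,211), and the gripper is clear above. The owl (432,155), tape (451,198) and jar (243,410) have not moved. The mug is hidden by the arm in this view, but the arm never went near it. I hand in.

```bash
python3 -c "
from bench import ctrl
print(ctrl.close_job())"
```

```text
the job is handed in; nothing more can be done
None
```

I brought the beam level with the lever alone and held it for about 5.5 s, from t≈8.95 s to t≈14.45 s. The samples I took in that time stayed within about 0.035 rad of level. I then lowered it onto its original left rest, at about 0.1 rad/s by estimate, turned the lever back square and let go. The job was handed in at about 20 s of the 67 s allowed; no verdict is reported.

**Last checks:**
- **Beam:** it lies at -0.221 rad, left end down.
- **Lever:** the grip is back at the same image position as at the start, so the lever stands square to the beam.
- **Gripper:** it is open and clear above the balance.
- **Other things on the shelf:** owl, tape and jar look unmoved. The mug was hidden by the arm in the last picture; I did not check it again, but the arm's path stayed clear of it.

**What went wrong or disagreed:**
- **First grasp:** the first closing shut above the rod without touching it. The cameras showed the fingertips about 43 mm higher than the reported TCP position. I corrected from the images, and the second grasp held the rod at its expected thickness.
- **Balance reading:** the estimated torque from the difference between the cases is about -0.010 N m, meaning the left case is slightly heavier. An error in my lever angle would shift this by a few mN m.

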